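# Feed the brass bushes through the tray gate into the slot

### The job

Three brass flanged bushes stand loose in the open end of the blue feed tray. With the fingertips, gently push them one at a time between the two yellow gate posts into the narrow slot, each one right past the posts before the next goes between them, until all three stand upright in a row in the slot. Only push: do not pinch, lift or tip a bush, do not press hard, and leave the bearing, the nut and the screw on the tray where they are.

Things in the scene. Friction and masses are not known exactly. Their poses are not given: they have to be found in the camera images.
- tray: Blue feed tray fixed to the bench, 322 x 204 mm; flat deck top at z = 0.016. Origin: on the bench below the middle of the gate; x axis runs from the hopper through the gate into the slot, y across, z up. All rails, posts and the end stop are low, 9 to 11 mm above the deck: fingertips 12 mm above the deck clear them and still push a bush on its body. Inside hopper: x -0.165 to -0.004, y +/-0.094.
- gate (a point): Middle of the gate, on the deck. Gate: two round yellow posts, 12 mm diameter, at tray x = 0, y = +/-0.029, leaving a 46 mm opening in an 8 mm thick cross rail that closes the rest of the tray's width. Axes as the tray's. Seen from the robot, the hopper is left of it and the slot right of it.
- slot_end (a point): Middle of the face of the yellow end stop of the slot, on the deck, at tray x = 0.138, y = 0. The slot runs from the gate to this stop between two rails with inner faces at tray y = +/-0.024 (48 mm wide); three flanges (114 mm) fit one behind another with 24 mm to spare. Axes as the tray's.
- bush_1: Brass flanged bush standing upright on its flange on the tray deck: flange 38 mm diameter and 8 mm high at the bottom, above it a plain round body 28 mm diameter, 34 mm high overall, about 0.1 kg. Origin: centre of its underside (so it reads z = 0.016 when standing on the deck); z axis up. Slides freely when pushed. The three bushes are alike.
- bush_2: Brass flanged bush standing upright on its flange on the tray deck: flange 38 mm diameter and 8 mm high at the bottom, above it a plain round body 28 mm diameter, 34 mm high overall, about 0.1 kg. Origin: centre of its underside (so it reads z = 0.016 when standing on the deck); z axis up. Slides freely when pushed. The three bushes are alike.
- bush_3: Brass flanged bush standing upright on its flange on the tray deck: flange 38 mm diameter and 8 mm high at the bottom, above it a plain round body 28 mm diameter, 34 mm high overall, about 0.1 kg. Origin: centre of its underside (so it reads z = 0.016 when standing on the deck); z axis up. Slides freely when pushed. The three bushes are alike.
- bearing: Steel ball bearing, 52 mm diameter, 15 mm high. Loose bystander lying on the tray deck beside the slot, to be left alone. Origin: centre of its underside.
- nut: Large steel hex nut, 30 x 34 mm, 14 mm high. Loose bystander lying on the tray deck beside the slot, to be left alone. Origin: centre of its underside.
- screw: Black socket cap screw lying on its side, 52 mm long, head 16 mm diameter. Loose bystander lying on the tray deck beside the slot, to be left alone. Origin: centre of its underside.
Mind the look-alikes: they are no part of the job. What is shaped like the bush_1 but pink or turquoise is not meant.

How it is judged:
On the way, in this order (a step that is already met when the one before it is completed fails the run):
1. a first bush stands in the slot, past the gate posts (((x of bush_1 in the frame of tray between 0.024 and 0.132 m and y of bush_1 in the frame of tray between -0.012 and 0.012 m and z of bush_1 in the frame of tray between 0.012 and 0.021 m and angle between bush_1's own z axis and vertical below 0.15 rad) or (x of bush_2 in the frame of tray between 0.024 and 0.132 m and y of bush_2 in the frame of tray between -0.012 and 0.012 m and z of bush_2 in the frame of tray between 0.012 and 0.021 m and angle between bush_2's own z axis and vertical below 0.15 rad) or (x of bush_3 in the frame of tray between 0.024 and 0.132 m and y of bush_3 in the frame of tray between -0.012 and 0.012 m and z of bush_3 in the frame of tray between 0.012 and 0.021 m and angle between bush_3's own z axis and vertical below 0.15 rad))), for 0.2 s.
2. two bushes stand in the slot, past the gate posts ((((x of bush_1 in the frame of tray between 0.024 and 0.132 m and y of bush_1 in the frame of tray between -0.012 and 0.012 m and z of bush_1 in the frame of tray between 0.012 and 0.021 m and angle between bush_1's own z axis and vertical below 0.15 rad) and (x of bush_2 in the frame of tray between 0.024 and 0.132 m and y of bush_2 in the frame of tray between -0.012 and 0.012 m and z of bush_2 in the frame of tray between 0.012 and 0.021 m and angle between bush_2's own z axis and vertical below 0.15 rad)) or ((x of bush_1 in the frame of tray between 0.024 and 0.132 m and y of bush_1 in the frame of tray between -0.012 and 0.012 m and z of bush_1 in the frame of tray between 0.012 and 0.021 m and angle between bush_1's own z axis and vertical below 0.15 rad) and (x of bush_3 in the frame of tray between 0.024 and 0.132 m and y of bush_3 in the frame of tray between -0.012 and 0.012 m and z of bush_3 in the frame of tray between 0.012 and 0.021 m and angle between bush_3's own z axis and vertical below 0.15 rad)) or ((x of bush_2 in the frame of tray between 0.024 and 0.132 m and y of bush_2 in the frame of tray between -0.012 and 0.012 m and z of bush_2 in the frame of tray between 0.012 and 0.021 m and angle between bush_2's own z axis and vertical below 0.15 rad) and (x of bush_3 in the frame of tray between 0.024 and 0.132 m and y of bush_3 in the frame of tray between -0.012 and 0.012 m and z of bush_3 in the frame of tray between 0.012 and 0.021 m and angle between bush_3's own z axis and vertical below 0.15 rad)))), for 0.2 s.
At the end, for the whole second after the job is handed in: All three bushes stand upright (tilt under 0.15 rad) on the deck in the slot, centres at least 24 mm past the gate line (flange clear of the gate) and within 12 mm of the slot's centre line, at rest (x of bush_1 in the frame of tray between 0.024 and 0.132 m and y of bush_1 in the frame of tray between -0.012 and 0.012 m and z of bush_1 in the frame of tray between 0.012 and 0.021 m and angle between each of bush_1, bush_2, bush_3's own z axis and vertical below 0.15 rad and x of bush_2 in the frame of tray between 0.024 and 0.132 m and y of bush_2 in the frame of tray between -0.012 and 0.012 m and z of bush_2 in the frame of tray between 0.012 and 0.021 m and x of bush_3 in the frame of tray between 0.024 and 0.132 m and y of bush_3 in the frame of tray between -0.012 and 0.012 m and z of bush_3 in the frame of tray between 0.012 and 0.021 m and linear speed of each of bush_1, bush_2, bush_3 below 0.01 m/s); the robot touches nothing.
It fails at once if two bushes are between the gate posts at once (centres from 24 mm before to 19 mm past the gate line) ((x of bush_1 in the frame of tray between -0.024 and 0.019 m and y of bush_1 in the frame of tray between -0.03 and 0.03 m and x of bush_2 in the frame of tray between -0.024 and 0.019 m and y of bush_2 in the frame of tray between -0.03 and 0.03 m) or (x of bush_1 in the frame of tray between -0.024 and 0.019 m and y of bush_1 in the frame of tray between -0.03 and 0.03 m and x of bush_3 in the frame of tray between -0.024 and 0.019 m and y of bush_3 in the frame of tray between -0.03 and 0.03 m) or (x of bush_2 in the frame of tray between -0.024 and 0.019 m and y of bush_2 in the frame of tray between -0.03 and 0.03 m and x of bush_3 in the frame of tray between -0.024 and 0.019 m and y of bush_3 in the frame of tray between -0.03 and 0.03 m)).
It fails at once if a bush is lifted off the deck by more than 8 mm (z of any of bush_1, bush_2, bush_3 in the frame of tray above 0.024 m).
It fails at once if a bush is tipped by more than 0.35 rad (angle between any of bush_1, bush_2, bush_3's own z axis and vertical above 0.35 rad).
It fails at once if a bush is pinched or pressed with more than 30 N (contact force between the fingers and bush_1 above 30 N or contact force between the fingers and bush_2 above 30 N or contact force between the fingers and bush_3 above 30 N).
It fails at once if the bearing, the nut or the screw is moved by more than 10 mm (distance of any of bearing, nut, screw from where it was at the start of the episode above 0.01 m).
It also fails if it takes over 67 s, if anything falls off the work surface, if the arm or the gripper's body presses on something with over 40 N, if the wrist force passes 120 N, or if a joint passes its speed limit or range.

### The arm

A 7-joint arm with a two-finger parallel gripper is mounted at the origin on the work surface; the furniture and walls round the work are solid. World frame = base frame: x ahead of the robot, y to its left, z up, the work surface at z = 0. Lengths are in m, angles in rad, forces in N, time in s.
With the tool pointing down it reaches from about 0.425 to 0.875 m from the base axis. Payload 8.4 kg.
Tool frame: the origin (TCP) lies midway between the tips of the shut fingers; the grasp point (between the pads) lies 19 mm behind it (tcp_to_grasp is the distance from the TCP to the grasp point, in m); z points along the fingers, x is the direction in which the jaws open and shut, and the axes are right-handed (so a half turn about z gives the same grasp; the last joint's range is limited). The gripper opens to 87 mm and grips with 3 to 60 N. Pads are 19 mm wide; open, the fingers measure 117 mm over their backs; the gripper's body (75 mm by 190 mm) begins 51 mm behind the grasp point.
Start: joints at [-1.272, 0.333, 0.04, 1.465, -0.013, 1.343, -0.059], TCP at [0.252, 0.599, 0.223] pointing down, gripper open.
Joint ranges: [-2.58, 2.58], [-0.38, 2.09], [-1.3, 1.39], [0.25, 2.4], [-1.5, 4.64], [0.08, 2.09], [-2.65, 2.65]. Speed limits (rad/s): [2.22, 2.22, 2.79, 2.79, 3.14, 3.14, 3.14].

### API

Orientations are given as [roll, pitch, yaw] about the fixed x, y, z axes, in that order (R = Rz(yaw) Ry(pitch) Rx(roll)).
In Python, from cell import get_state, camera, close_job, tcp_to_grasp gives the robot as it stands.
- The arm moves only by the tool play_rows, never from a script. Its argument "targets" is a list of rows, each a list of 4 numbers: the shift along the tool's x, y, z in m, then the turn about the tool's z in rad. In form: [[dx, dy, dz, turn], ...]. A call has 1 to 20 rows; each row shifts and turns the commanded pose from where the row before left it, along the tool's axes as they then stand; what a row does not reach is not made up. A row lasts 1/10 s, in which the tool goes at most 50 mm and 8.59 degrees, less where a joint would pass 70% of its speed; a pose out of reach is approached as far as the arm can. A call with a gripper value outside its range is refused whole. "jaw" is the finger opening in m, from 0 to 0.087, set as the call begins (left out, the last holds). The fingers move at their own pace and stop on an object; "newtons" is the grip in N (left out, the last holds). Time passes only in rows, so rows that do not move let the fingers close. It gives the time, the measured TCP pose, the force and the opening at its end, in the units of the state.
- get_state(): the state, without advancing time (a new reading comes with each control period).
- camera(name): name is "scene" or "top" or "wrist"; returns a dict with "img" (384x512x3 uint8, red, green, blue), "depth" (384x512 float32, m along the optical axis (not along the pixel's ray), 0 where there is no reading), "fovy" (degrees; the focal length in pixels is half the picture's height over the tangent of half this angle, whatever the lens; pixels are square), "cx", "cy" (the principal point, pixels), "R" (3x3) and "t" (3): a world point X has camera coordinates R X + t. Camera axes: x right, y down, z forward; pixel columns grow to the right and rows downward; lengths in m; the calibration is good to about 2 mm. The wrist camera is an equidistant fisheye: a pixel r from the principal point sees the ray r / f radians off the axis. A picture is of the moment at which its call begins.
- close_job(): hands the job in, once; it reports no verdict.
The state is a dict: "time": time; "joint_positions": joint angles; "joint_vel": joint speeds; "joint_torque": joint torques, N m; "eef_pos": TCP position; "eef_rot": TCP orientation; "wrist_force": force on the tool from outside, world axes, zero at the start; "wrist_torque": the same for the moment, N m; "gripper_width": opening from 0.0 (shut) to 1.0 (fully open).
Only numpy, scipy, OpenCV 4.12 (cv2) and the standard library are available. Lean on these libraries where they do the work, as an engineer would, in place of code of your own. Each camera call takes 0.05 s, during which the arm holds its last target. There are 200 camera calls.

## Working session

There is one attempt and no reset: what is moved stays moved. The work goes in short steps, Python scripts to look and compute and a tool call to move; the robot and the scene stay as the last step left them, time stands still between calls to the robot, and variables do not carry over. Pictures are saved under pics/ and viewed, about 8 in all and at most 12, crops included, and the job is handed in when it is done.

Besides the shell and the picture viewer there is one more tool, called after "Call:" as a command line: name --pt "numbers of a row" for each row, then --argument value for the rest. play_rows: Moves the arm, as the interface text tells. Its arguments: {"type":"object","properties":{"targets":{"type":"array"},"jaw":{"type":"number"},"newtons":{"type":"number"}},"required":["targets"]}

```bash
mkdir -p pics; ls
python3 - <<'E'
from cell import *
import cv2,numpy as np
s=get_state();print({k:np.round(s[k],3) for k in('time','eef_pos','eef_rot','wrist_force','gripper_width')})
for n in('top','scene'):
    c=camera(n);print(n,c['fovy'],c['cx'],c['cy'],np.round(c['R'],3).tolist(),np.round(c['t'],3))
    cv2.imwrite(f'pics/{n}0.png',c['img'][:,:,::-1]); np.savez(f'{n}0.npz',**c)
E
```

```text
pics
{'time': np.float64(0.0), 'eef_pos': array([0.252, 0.599, 0.222]), 'eef_rot': array([3.142e+00, 2.000e-03, 1.173e+00]), 'wrist_force': array([0.214, 0.825, 0.887]), 'gripper_width': np.float64(1.001)}
top 45.86511654218226 260.58566577838343 189.01468106030907 [[0.006, -1.0, 0.014], [-0.996, -0.007, -0.09], [0.09, -0.014, -0.996]] [-0.073  0.494  0.943]
scene 50.392608508079554 261.10924536906975 192.45181308665067 [[-0.776, -0.63, 0.01], [-0.386, 0.462, -0.798], [0.498, -0.624, -0.602]] [0.329 0.249 0.578]
```

View pics/top0.png

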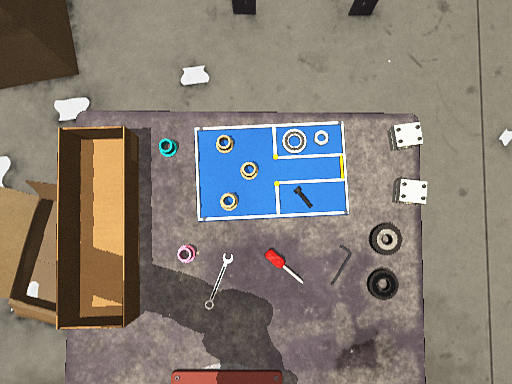

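View pics/scene0.png

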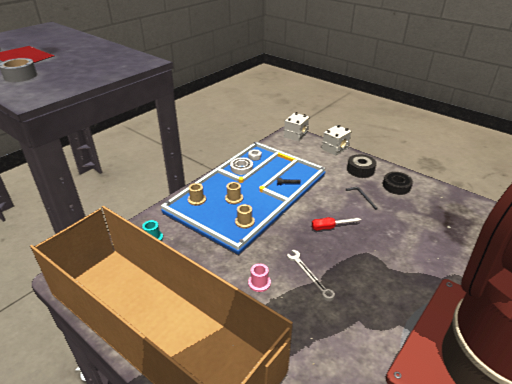

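The three brass bushes are at top-image pixels (224,143), (249,170) and (229,201). The look-alikes are turquoise at (167,147) and pink at (187,254), both off the tray. I'll check the tray in a close crop.

Run:
```python
import cv2
a=cv2.imread('pics/top0.png')[115:227,190:354]
cv2.imwrite('pics/crop0.png',cv2.resize(a,None,fx=4.8,fy=4.8,interpolation=cv2.INTER_CUBIC))
```

```text
(no output)
```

View pics/crop0.png

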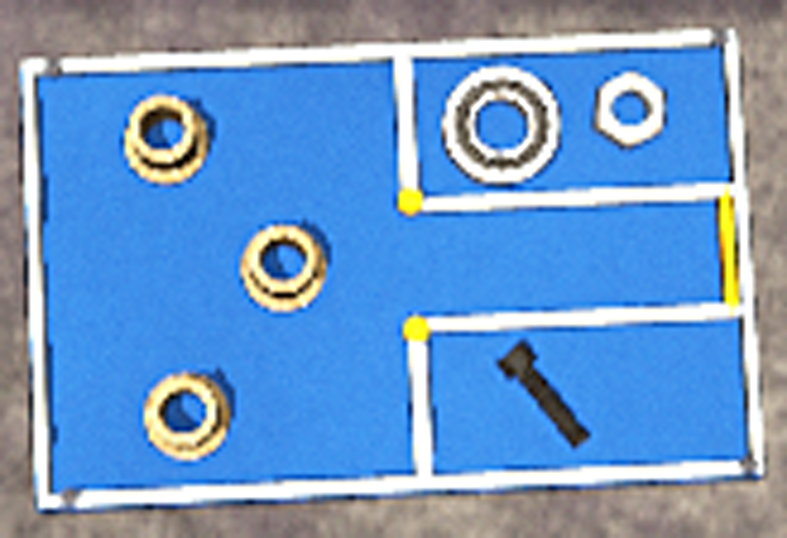

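The crop shows three brass bushes with flange centres near crop (167,142), (283,269) and (188,417). The post tops are at (409,201) and (415,329), and the stop face is at about (724,250). Next I convert these to world and tray coordinates.

```bash
cat > h.py <<'E'
import numpy as np
def ray(c,u,v,z):
    f=c['img'].shape[0]/2/np.tan(np.radians(float(c['fovy']))/2)
    d=c['R'].T@np.array([(u-c['cx'])/f,(v-c['cy'])/f,1]); o=-c['R'].T@c['t']
    return (o+d*(z-o[2])/d[2])[:2]
def crop(u,v,k=4.8,u0=190,v0=115): return (u+.5)/k-.5+u0,(v+.5)/k-.5+v0
class T: pass
E
python3 - <<'E'
from h import *
c=np.load('top0.npz')
P=lambda u,v,z: ray(c,*crop(u,v),z)
p1,p2=P(409,201,.026),P(415,329,.026); e=P(722,251,.026)
co=[P(32,66,.026),P(730,36,.026),P(755,470,.026),P(45,502,.026)]
bu=[P(167,142,.022),P(283,269,.022),P(188,417,.022)]
g=(p1+p2)/2
print(p1,p2,np.linalg.norm(p1-p2),g,e,np.linalg.norm(e-g))
d=e-g;a1=np.arctan2(d[1],d[0]);d=p1-p2;a2=np.arctan2(d[1],d[0])-np.pi/2
d=co[1]-co[0]+co[2]-co[3];a3=np.arctan2(d[1],d[0]);print(a1,a2,a3,np.round(co,4).tolist())
a=a3;R=np.array([[np.cos(a),np.sin(a)],[-np.sin(a),np.cos(a)]])
for b in bu+co: print(b,R@(b-g))
E
```

```text
[ 0.56368907 -0.09999215] [ 0.50646169 -0.10281958] 0.05729718240783032 [ 0.53507538 -0.10140587] [ 0.54233963 -0.23939487] 0.13818007881366048
-1.5182011552954793 -1.521429431583036 -1.5188111813108558 [[0.6232, 0.0685], [0.6397, -0.244], [0.445, -0.253], [0.429, 0.0593]]
[0.59012228 0.00817562] [-0.10657312  0.06066658]
[ 0.53329573 -0.04414536] [-0.05727562  0.00119811]
[ 0.46703254 -0.00269104] [-0.10211709 -0.06282153]
[0.62320892 0.06853556] [-0.16513228  0.09684493]
[ 0.63972073 -0.24396228] [0.14780138 0.0970965 ]
[ 0.44504538 -0.25301943] [ 0.14673063 -0.09778648]
[0.42904854 0.05926415] [-0.1659623  -0.09753491]
```

Run:
```python
from h import *
for n in('top','scene'):
    c=np.load(n+'0.npz');D=c['depth'];f=192/np.tan(np.radians(float(c['fovy']))/2)
    v,u=np.mgrid[:384,:512];X=np.stack([(u-c['cx'])/f*D,(v-c['cy'])/f*D,D],-1)
    W=(X-c['t'])@c['R'];m=(D>0)&(W[...,2]>.07)&(W[...,0]>.15)&(W[...,0]<.8)&(abs(W[...,1])<.7)
    Q=W[m];print(n,len(Q));
    for y in np.arange(-.7,.7,.1):
        q=Q[(Q[:,1]>=y)&(Q[:,1]<y+.1)]
        if len(q):print(round(y,1),len(q),q.min(0).round(3),q.max(0).round(3))
```

```text
top 4526
0.1 1532 [0.221 0.184 0.07 ] [0.608 0.2   0.116]
0.2 624 [0.218 0.2   0.07 ] [0.608 0.3   0.112]
0.3 2370 [0.219 0.3   0.07 ] [0.604 0.325 0.118]
scene 8605
0.1 2966 [0.218 0.187 0.07 ] [0.594 0.2   0.114]
0.2 2644 [0.216 0.2   0.07 ] [0.607 0.3   0.111]
0.3 2995 [0.253 0.3   0.07 ] [0.603 0.328 0.116]
```

The box is 0.116 m high, so I can pass over it at z = 0.22. I'll turn first, then traverse.

Call:
play_rows --pt "0 0 0 0.14" --pt "0 0 0 0.14" --pt "0 0 0 0.14" --pt "0 0 0 0.14" --pt "0 0 0 0.14" --pt "0 0 0 0.14" --pt "0 0 0 0.14" --pt "0 0 0 0.14" --jaw 0.018 --newtons 10

```text
time: 0.9
eef_pos: [0.2517, 0.599, 0.222]
eef_rot: [3.141, 0.0, 0.047]
wrist_force: [-0.7, -0.2, -0.7]
gripper_width: 0.353
```

Call:
play_rows --pt "0.013 0.0325 0 0" --pt "0.013 0.0325 0 0" --pt "0.013 0.0325 0 0" --pt "0.013 0.0325 0 0" --pt "0.013 0.0325 0 0" --pt "0.013 0.0325 0 0" --pt "0.013 0.0325 0 0" --pt "0.013 0.0325 0 0" --pt "0.013 0.0325 0 0" --pt "0.013 0.0325 0 0" --pt "0.013 0.0325 0 0" --pt "0.013 0.0325 0 0" --pt "0.013 0.0325 0 0" --pt "0.013 0.0325 0 0" --pt "0.013 0.0325 0 0" --pt "0.013 0.0325 0 0" --pt "0.013 0.0325 0 0" --pt "0.013 0.0325 0 0" --pt "0.013 0.0325 0 0" --pt "0 0 0 0"

```text
time: 2.9
eef_pos: [0.532, -0.0095, 0.2226]
eef_rot: [3.139, -0.0, 0.046]
wrist_force: [-1.1, 0.2, 0.2]
gripper_width: 0.207
```

Call:
play_rows --pt "0 -0.001 0.03 0" --pt "0 -0.001 0.03 0" --pt "0 0 0.03 0" --pt "0 0 0.03 0" --pt "0 0 0.03 0" --pt "0 0 0.012 0" --pt "0 0 0 0"

```text
time: 3.6
eef_pos: [0.5297, -0.0022, 0.0592]
eef_rot: [3.141, 0.003, 0.053]
wrist_force: [-0.8, -1.2, 0.9]
gripper_width: 0.206
```

Run:
```python
from cell import *
import cv2,numpy as np
s=get_state();print(s['eef_pos'],s['gripper_width'],s['wrist_force'])
w=camera('wrist')['img'];t=camera('top')['img'];
t=cv2.resize(t[105:237,180:356],(512,384),interpolation=cv2.INTER_CUBIC)
cv2.imwrite('pics/a1.png',np.vstack([cv2.resize(w,(400,300)),cv2.resize(t,(400,300))])[:,:,::-1])
```

```text
[ 0.52973997 -0.00219961  0.05922844] 0.20578411771591346 [-0.77105226 -1.18633332  0.86885985]
```

View pics/a1.png

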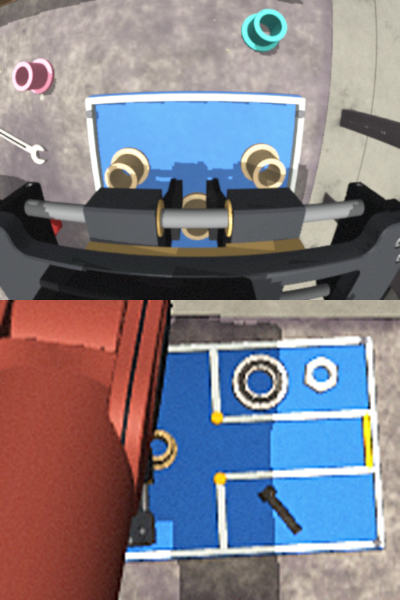

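The wrist view shows the bush centred between the fingertips, and the top view shows the gate clear. I'll descend and push.

Call:
play_rows --pt "0.001 0 0.01 0" --pt "0 0 0.01 0" --pt "0 0 0.009 0" --pt "0 0.005 0 0" --pt "0 0.005 0 0" --pt "0 0.004 0 0" --pt "0 0.004 0 0" --pt "0 0.004 0 0" --pt "0 0.005 0 0" --pt "0 0.006 0 0" --pt "0 0.006 0 0" --pt "0 0.006 0 0" --pt "0 0.006 0 0" --pt "0 0.005 0 0" --pt "0 0.003 0 0" --pt "0 0.001 0 0"

```text
time: 5.3
eef_pos: [0.5352, -0.0626, 0.0316]
eef_rot: [3.142, 0.0, 0.052]
wrist_force: [0.4, 1.1, 1.1]
gripper_width: 0.207
```

Run:
```python
from cell import *
import cv2,numpy as np
s=get_state();print(s['eef_pos'],s['gripper_width'],s['wrist_force'])
w=camera('wrist')['img'];t=camera('top')['img'];
t=cv2.resize(t[105:237,180:356],(512,384),interpolation=cv2.INTER_CUBIC)
cv2.imwrite('pics/a2.png',np.vstack([cv2.resize(w,(400,300)),cv2.resize(t,(400,300))])[:,:,::-1])
```

```text
[ 0.53518409 -0.06264717  0.03156462] 0.20651699861734418 [0.40775708 1.13378851 1.0507207 ]
```

View pics/a2.png

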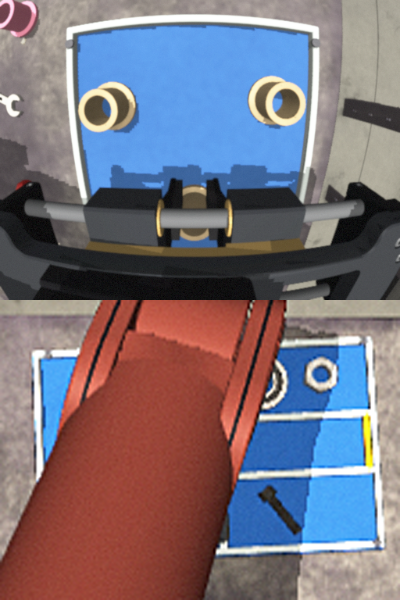

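The bush is nested between the fingertips just before the gate (TCP tray x −0.039), with low force. I'll push it on down the slot.

Call:
play_rows --pt "0 0.004 0 0" --pt "-0.001 0.006 0 0" --pt "-0.001 0.008 0 0" --pt "0 0.008 0 0" --pt "0 0.008 0 0" --pt "0 0.008 0 0" --pt "0 0.008 0 0" --pt "0 0.008 0 0" --pt "0 0.008 0 0" --pt "0 0.008 0 0" --pt "0 0.008 0 0" --pt "0 0.008 0 0" --pt "0 0.008 0 0" --pt "0 0.008 0 0" --pt "0 0.007 0 0" --pt "0 0.006 0 0" --pt "0 0.005 0 0" --pt "0 0.004 0 0" --pt "0 0.002 0 0" --pt "0 0.001 0 0"

```text
time: 7.4
eef_pos: [0.5401, -0.1932, 0.0315]
eef_rot: [-3.142, 0.0, 0.053]
wrist_force: [0.8, 0.8, 0.5]
gripper_width: 0.208
```

```bash
cat >> h.py <<'E'
g=np.array([.5351,-.1014]);a=-1.519
Rt=np.array([[np.cos(a),np.sin(a)],[-np.sin(a),np.cos(a)]])
def st():
    from cell import get_state
    s=get_state();p=s['eef_pos'];print('t',s['time'],'tray',(Rt@(p[:2]-g)).round(4),'z',p[2].round(4),'yaw',s['eef_rot'][2],'F',np.round(s['wrist_force'],1),'grip',s['gripper_width'])
E
python3 -c "
from h import *;st()"
```

```text
t 7.4 tray [0.092  0.0003] z 0.0315 yaw 0.052932316894673814 F [0.8 0.8 0.5] grip 0.20819855992391986
```

Call:
play_rows --pt "0 -0.01 0 0" --pt "0 -0.015 0 0" --pt "0 0 -0.025 0" --pt "0 0 -0.025 0" --pt "0.008 -0.02 0 0" --pt "0.008 -0.02 0 0" --pt "0.008 -0.02 0 0" --pt "0.008 -0.02 0 0" --pt "0.008 -0.02 0 0" --pt "0.008 -0.02 0 0" --pt "0.013 -0.025 0 0" --pt "0.013 -0.025 0 0" --pt "0.013 -0.026 0 0.144" --pt "0 0 0 0.144" --pt "0 0 0 0.144" --pt "0 0 0 0.144" --pt "0 0 0 0.144" --pt "0 0 0 0.144" --pt "0 0 0 0"

```text
time: 9.3
eef_pos: [0.6148, 0.0341, 0.0813]
eef_rot: [3.141, 0.0, -0.812]
wrist_force: [0.4, -0.4, -0.1]
gripper_width: 0.204
```

Run:
```python
from cell import *
from h import *
import cv2
st()
w=camera('wrist')['img'];t=camera('top')['img']; sc=camera('scene')['img']
np.savez('sc2.npz',**camera('scene'))
t=cv2.resize(t[105:237,180:356],(512,384),interpolation=cv2.INTER_CUBIC)
cv2.imwrite('pics/a3.png',np.vstack([np.hstack([cv2.resize(w,(400,300)),cv2.resize(t,(400,300))]),cv2.resize(sc[130:250,150:350],(500,300)).copy() if 0 else np.hstack([cv2.resize(sc[130:250,150:350],(500,300)),np.zeros((300,300,3),np.uint8)])])[:,:,::-1])
```

```text
t 9.3 tray [-0.1312  0.0866] z 0.0813 yaw -0.8115107321524586 F [ 0.4 -0.4 -0.1] grip 0.2038541093337688
```

View pics/a3.png

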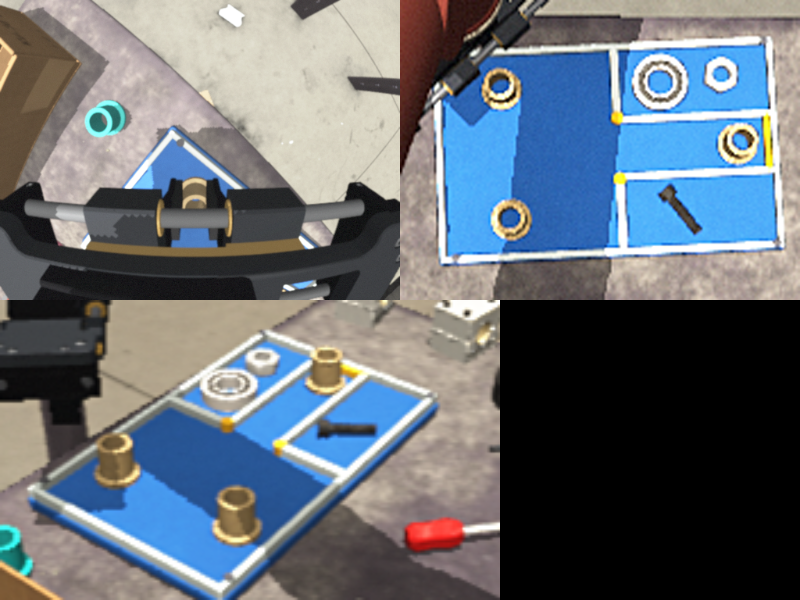

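The first bush stands in the slot near the stop (top-right crop, 738,143). The other two haven't moved and the bystanders are in place. Now I push the far bush diagonally toward the centre line.

Call:
play_rows --pt "0.0015 0 0.017 0" --pt "0 0 0.017 0" --pt "0 0 0.016 0" --pt "0 0.004 0 0" --pt "0 0.004 0 0" --pt "0 0.004 0 0" --pt "0 0.004 0 0" --pt "0 0.005 0 0" --pt "0 0.007 0 0" --pt "0 0.008 0 0" --pt "0 0.008 0 0" --pt "0 0.008 0 0" --pt "0 0.008 0 0" --pt "0 0.008 0 0" --pt "0 0.008 0 0" --pt "0 0.007 0 0" --pt "0 0.005 0 0" --pt "0 0.004 0 0" --pt "0 0.002 0 0" --pt "0 0.001 0 0"

```text
time: 11.5
eef_pos: [0.5474, -0.0344, 0.0316]
eef_rot: [-3.142, 0.0, -0.811]
wrist_force: [0.6, 1.3, 0.7]
gripper_width: 0.21
```

```bash
python3 -c "
from h import *;st()"
```

```text
t 11.5 tray [-0.0663  0.0158] z 0.0316 yaw -0.8109271818521038 F [0.6 1.3 0.7] grip 0.20967061883244972
```

Call:
play_rows --pt "0 -0.008 0 0" --pt "0 -0.012 0 0" --pt "0 0 -0.02 0" --pt "0 0 -0.03 -0.144" --pt "0 0 0 -0.144" --pt "0 0 0 -0.144" --pt "0 0 0 -0.144" --pt "0 0 0 -0.144" --pt "0 0 0 -0.144" --pt "-0.01 -0.003 0 0" --pt "-0.01 -0.003 0 0" --pt "-0.01 -0.003 0 0" --pt "0 0 0 0"

```text
time: 12.8
eef_pos: [0.5299, -0.0123, 0.0814]
eef_rot: [-3.141, 0.001, 0.052]
wrist_force: [-0.3, 0.5, 0.0]
gripper_width: 0.206
```

Run:
```python
from cell import *
from h import *
import cv2
st()
w=camera('wrist')['img'];sc=camera('scene')['img']
cv2.imwrite('pics/a4.png',np.vstack([cv2.resize(w,(400,300)),cv2.resize(sc[130:250,150:350],(400,240))])[:,:,::-1])
```

```text
t 12.8 tray [-0.0892 -0.0005] z 0.0814 yaw 0.05160183371435223 F [-0.3  0.5  0. ] grip 0.20635046635048382
```

View pics/a4.png

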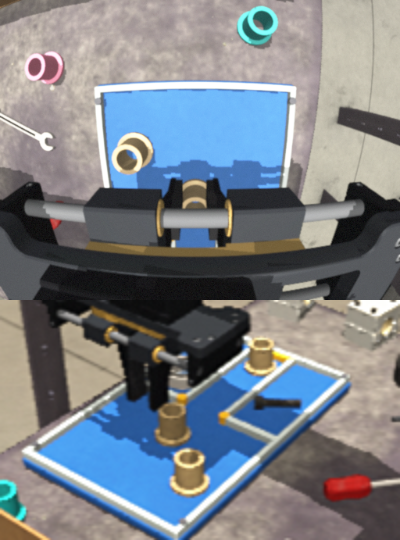

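The second bush is upright and centred ahead of the fingertips, and the third is clear of them. I'll descend and push it through the gate.

Call:
play_rows --pt "0 0 0.017 0" --pt "0 0 0.017 0" --pt "0 0 0.016 0" --pt "0 0.004 0 0" --pt "0 0.004 0 0" --pt "0 0.004 0 0" --pt "0 0.004 0 0" --pt "0 0.005 0 0" --pt "0 0.007 0 0" --pt "0 0.008 0 0" --pt "0 0.008 0 0" --pt "0 0.008 0 0" --pt "0 0.008 0 0" --pt "0 0.008 0 0" --pt "0 0.008 0 0"

```text
time: 14.4
eef_pos: [0.5356, -0.0898, 0.0315]
eef_rot: [3.142, 0.0, 0.053]
wrist_force: [0.1, 1.0, 1.1]
gripper_width: 0.21
```

Call:
play_rows --pt "0 0.008 0 0" --pt "0 0.008 0 0" --pt "0 0.008 0 0" --pt "0 0.008 0 0" --pt "0 0.008 0 0" --pt "0 0.007 0 0" --pt "0 0.006 0 0" --pt "0 0.005 0 0" --pt "0 0.004 0 0" --pt "0 0.002 0 0" --pt "0 0.001 0 0" --pt "0 0 0 0"

```text
time: 15.6
eef_pos: [0.539, -0.154, 0.0315]
eef_rot: [3.141, 0.0, 0.053]
wrist_force: [0.2, 0.8, 0.4]
gripper_width: 0.203
```

```bash
python3 -c "
from h import *;st()"
```

```text
t 15.6 tray [0.0527 0.0012] z 0.0315 yaw 0.05302497059783118 F [0.2 0.8 0.4] grip 0.20334087596657988
```

Call:
play_rows --pt "0 -0.01 0 0" --pt "0 -0.015 0 0" --pt "0 0 -0.025 0" --pt "0 0 -0.025 0" --pt "-0.0125 -0.021 0 0" --pt "-0.0125 -0.021 0 0" --pt "-0.0125 -0.021 0 0" --pt "-0.0125 -0.021 0 0" --pt "-0.0125 -0.021 0 0" --pt "-0.0125 -0.021 0 0" --pt "-0.0135 -0.022 0 0" --pt "0 0 0 -0.133" --pt "0 0 0 -0.133" --pt "0 0 0 -0.133" --pt "0 0 0 -0.133" --pt "0 0 0 -0.133" --pt "0 0 0 -0.133" --pt "0 0 0 -0.133" --pt "0 0 0 0"

```text
time: 17.5
eef_pos: [0.4412, 0.0147, 0.0815]
eef_rot: [-3.141, -0.0, 0.987]
wrist_force: [0.6, 0.2, 0.8]
gripper_width: 0.206
```

Run:
```python
from cell import *
from h import *
import cv2
st()
w=camera('wrist')['img'];sc=camera('scene')['img']
cv2.imwrite('pics/a5.png',np.vstack([cv2.resize(w,(400,300)),cv2.resize(sc[130:250,150:350],(400,240))])[:,:,::-1])
```

```text
t 17.5 tray [-0.1208 -0.0878] z 0.0815 yaw 0.986880757286076 F [0.6 0.2 0.8] grip 0.20626861775481908
```

View pics/a5.png

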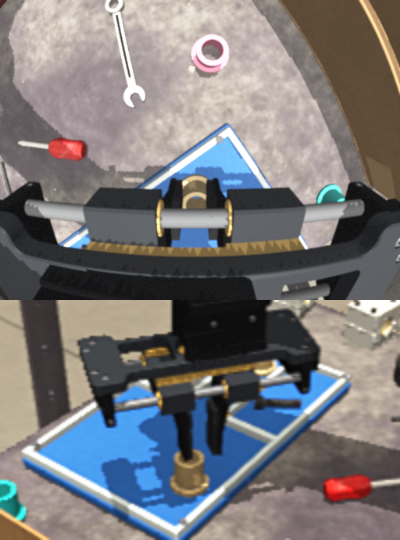

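The third bush is centred ahead of the fingertips, so I push it diagonally to the centre line.

Call:
play_rows --pt "0 0 0.017 0" --pt "0 0 0.017 0" --pt "0 0 0.016 0" --pt "0 0.0035 0 0" --pt "0 0.0035 0 0" --pt "0 0.004 0 0" --pt "0 0.004 0 0" --pt "0 0.005 0 0" --pt "0 0.007 0 0" --pt "0 0.008 0 0" --pt "0 0.008 0 0" --pt "0 0.008 0 0" --pt "0 0.008 0 0" --pt "0 0.008 0 0" --pt "0 0.008 0 0" --pt "0 0.006 0 0" --pt "0 0.004 0 0" --pt "0 0.003 0 0" --pt "0 0.0015 0 0" --pt "0 0 0 0"

```text
time: 19.6
eef_pos: [0.5161, -0.0356, 0.0316]
eef_rot: [3.141, 0.0, 0.984]
wrist_force: [-0.2, 0.2, -0.1]
gripper_width: 0.207
```

```bash
python3 -c "
from h import *;st()"
```

```text
t 19.6 tray [-0.0667 -0.0156] z 0.0316 yaw 0.9839444694323527 F [-0.2  0.2 -0.1] grip 0.20692076628675285
```

Call:
play_rows --pt "0 -0.008 0 0" --pt "0 -0.012 0 0" --pt "0 0 -0.02 0" --pt "0 0 -0.03 0.133" --pt "0 0 0 0.133" --pt "0 0 0 0.133" --pt "0 0 0 0.133" --pt "0 0 0 0.133" --pt "0 0 0 0.133" --pt "0 0 0 0.133" --pt "0.011 -0.004 0 0" --pt "0.011 -0.003 0 0" --pt "0.01 -0.003 0 0" --pt "0 0 0 0"

```text
time: 21.0
eef_pos: [0.5323, -0.0119, 0.0815]
eef_rot: [3.141, -0.001, 0.056]
wrist_force: [-0.3, 0.1, -0.3]
gripper_width: 0.211
```

Run:
```python
from cell import *
from h import *
import cv2
st()
w=camera('wrist')['img'];sc=camera('scene')['img']
cv2.imwrite('pics/a6.png',np.vstack([cv2.resize(w,(400,300)),cv2.resize(sc[130:250,150:350],(400,240))])[:,:,::-1])
```

```text
t 21.0 tray [-0.0895  0.0019] z 0.0815 yaw 0.05608709492548103 F [-0.3  0.1 -0.3] grip 0.21113752321060741
```

View pics/a6.png

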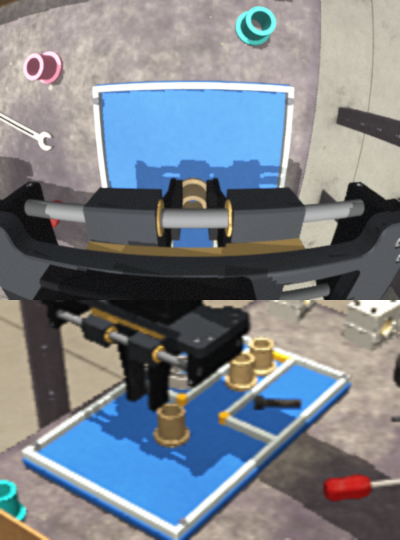

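Two bushes stand in the slot and the third is lined up. Now the last push, to x ≈ 0.034.

Call:
play_rows --pt "-0.0015 0 0.017 0" --pt "0 0 0.017 0" --pt "0 0 0.016 0" --pt "0 0.004 0 0" --pt "0 0.004 0 0" --pt "0 0.004 0 0" --pt "0 0.004 0 0" --pt "0 0.005 0 0" --pt "0 0.007 0 0" --pt "0 0.008 0 0" --pt "0 0.008 0 0" --pt "0 0.008 0 0" --pt "0 0.008 0 0" --pt "0 0.008 0 0" --pt "0 0.008 0 0" --pt "0 0.008 0 0" --pt "0 0.007 0 0" --pt "0 0.005 0 0" --pt "0 0.004 0 0" --pt "0 0.003 0 0"

```text
time: 23.1
eef_pos: [0.5347, -0.1159, 0.0315]
eef_rot: [-3.142, 0.0, 0.053]
wrist_force: [0.1, 0.7, 2.4]
gripper_width: 0.206
```

Call:
play_rows --pt "0 0.001 0 0" --pt "0 0 0 0"

```text
time: 23.3
eef_pos: [0.5348, -0.1167, 0.0315]
eef_rot: [3.142, 0.0, 0.053]
wrist_force: [0.6, 0.5, -0.2]
gripper_width: 0.208
```

```bash
python3 -c "
from h import *;st()"
```

```text
t 23.3 tray [ 0.0152 -0.0011] z 0.0315 yaw 0.05299773186199741 F [ 0.6  0.5 -0.2] grip 0.2078612102561027
```

Next I back off, rise and move well clear to check from above.

Call:
play_rows --pt "0 -0.008 0 0" --pt "0 -0.015 0 0" --pt "0 0 -0.03 0" --pt "0 0 -0.03 0" --pt "0 -0.03 -0.03 0" --pt "0 -0.04 -0.02 0" --pt "0 -0.04 -0.02 0" --pt "0 -0.04 0 0" --pt "0 -0.04 0 0" --pt "0 -0.04 0 0" --pt "0 0 0 0"

```text
time: 24.4
eef_pos: [0.52, 0.1432, 0.1611]
eef_rot: [-3.14, 0.001, 0.062]
wrist_force: [-0.6, -0.3, -0.9]
gripper_width: 0.206
```

Run:
```python
from cell import *
from h import *
import cv2
st()
t=camera('top');np.savez('topf.npz',**t)
cv2.imwrite('pics/a7.png',cv2.resize(t['img'][115:227,190:354],None,fx=4.8,fy=4.8,interpolation=cv2.INTER_CUBIC)[:,:,::-1])
```

```text
t 24.4 tray [-0.245  -0.0024] z 0.1611 yaw 0.06194554453791401 F [-0.6 -0.3 -0.9] grip 0.2060365080792159
```

View pics/a7.png

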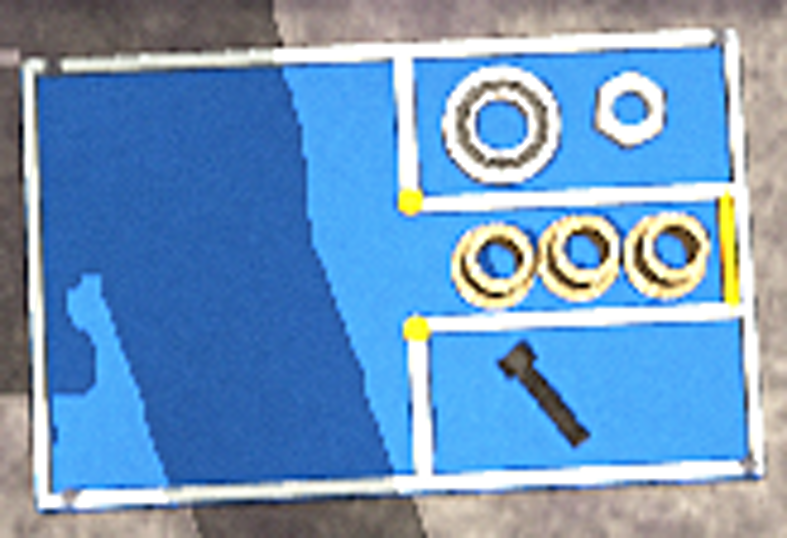

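The three flanges are in a row at about (494,268), (579,259) and (664,257), and the bystanders look unmoved. A quick conversion to tray coordinates before handing in.

Run:
```python
from h import *
c=np.load('topf.npz')
for p in((494,268),(579,259),(664,257)): print((Rt@(ray(c,*crop(*p),.022)-g)).round(4))
```

```text
[ 0.0367 -0.0025]
[ 0.0748 -0.0002]
[ 0.1129 -0.0009]
```

All three are within limits (x 0.037, 0.075 and 0.113, |y| under 3 mm) and the arm is clear.

```bash
python3 -c "
from cell import close_job;print(close_job())"
```

```text
the job is handed in; nothing more can be done
None
```

The three brass bushes now stand in a row in the slot, and I handed the job in after about 24 s of the 67 s allowed. I pushed them one at a time, with the body nested against two fingertips held 18 mm apart. The middle bush went straight through the gate. The other two I first pushed diagonally to the centre line, then through.

- **Positions:** the last top picture puts the bushes at tray x ≈ 0.037, 0.075 and 0.113 m, all within 3 mm of the centre line. That is inside the limits, even with the 2 mm calibration error.
- **Upright and bystanders:** the bushes look upright, and the bearing, nut and screw show no visible movement. I judged both by eye and did not measure them.
- **Force:** the wrist force stayed below about 3 N at every reading, but readings came only at the end of each move. The contact force on the bushes is not reported directly.
- **Arm:** it finished well clear of the tray, touching nothing.

None of the checks failed or disagreed, and the hand-in gave no verdict.

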